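# Open the print press past its ratchet pawl

## Robot

A 6-joint arm with a two-finger parallel gripper is mounted at the origin on the work surface. World frame = base frame: x ahead of the robot, y to its left, z up, the work surface at z = 0. Lengths are in m, angles in rad, forces in N, time in s.
With the tool pointing down it reaches from about 0.375 to 0.9 m from the base axis. Payload 3.1 kg.
Tool frame: the origin (TCP) lies midway between the tips of the shut fingers; the grasp point (between the pads) lies 19 mm behind it (pinch_z is the distance from the TCP to the grasp point, in m); z points along the fingers, y is the line along which they close (so a half turn about z gives the same grasp; the last joint's range is limited). The gripper opens to 85 mm and grips with 20 to 120 N. Pads are 22 mm wide; open, the fingers measure 114 mm over their backs; the gripper's body (76 mm by 85 mm) begins 54 mm behind the grasp point. The pads swing forward as they close: fully open they stand 13 mm farther back than shut.
Start: joints at [1.014, 0.527, 1.433, -0, 1.181, -0.178], TCP at [0.231, 0.581, 0.231] pointing down, gripper open.
Joint ranges: [-3.08, 3.08], [-0.75, 2.2], [0.22, 2.44], [-1.43, 4.57], [0, 2.65], [-2.85, 2.85]. Speed limits (rad/s): [2.79, 2.79, 3.14, 3.14, 3.14, 3.14].

## Interface

Orientations are given as a unit quaternion [x, y, z, w].
In Python, from station import sense, snapshot, camera_params, sign_off, pinch_z gives the robot as it stands. The module is installed in compiled form; this text tells all that it offers.
- The arm moves only by the shell command python3 -m handwheel 'ROWS' [FORCE]. ROWS is JSON, a list that holds one entry, the list of rows, each a list of 7 numbers: the turn, a rotation vector about the tool's x, y, z in degrees, then the shift along the tool's x, y, z in m, then the opening, from 0 (shut) to 1 (fully open). A call has 1 to 20 rows; each row shifts and turns the commanded pose from where the row before left it, along the tool's axes as they then stand; what a row does not reach is not made up. A row lasts 1/8 s, in which the tool goes at most 62.5 mm and 10.7 degrees, less where a joint would pass 70% of its speed; a pose out of reach is approached as far as the arm can. A call with a gripper value outside its range is refused whole. The fingers move at their own pace and stop on an object; FORCE is the grip in N (left out, the last holds). Time passes only in rows, so rows that do not move let the fingers close. It gives the time, the measured TCP pose, the force, the opening and the grip force at its end, in the units of the state.
- sense(): the state, without advancing time (a new reading comes with each control period).
- snapshot(name): name is "scene" or "top"; returns the picture (384x512x3 uint8, red, green, blue); there is no depth.
- camera_params(name): a dict with "fx", "fy", "cx", "cy" (pixels), "k1" (the pictures are not rectified: a ray, as slopes to the right and down, at radius r is drawn at 1 + k1 r^2 times it, then the intrinsics apply), "world_to_cam" (4x4, takes a point from world to camera coordinates). Camera axes: x right, y down, z forward; pixel columns grow to the right and rows downward; lengths in m; the calibration is good to about 2 mm. A picture is of the moment at which its call begins. camera_params takes no time and is no camera call.
- sign_off(): hands the job in; it is judged then, once.
The state is a dict: "t": time; "q": joint angles; "qd": joint speeds; "tau": joint torques, N m; "tcp_pos": TCP position; "tool_rot": TCP orientation; "force": force on the tool from outside, world axes, zero at the start; "ft_torque": the same for the moment, N m; "finger_gap": opening from 0.0 (shut) to 1.0 (fully open); "gripper_force": force on a finger pad.
Only numpy, scipy, OpenCV 4.12 (cv2) and the standard library are available. Lean on these libraries where they do the work, as an engineer would, in place of code of your own. Each camera call takes 0.05 s, during which the arm holds its last target. There are 200 camera calls.

## Task

Open the small print press: flip its pawl up by the ball knob and right over, until it rests leaning back, then turn the wheel backward (anticlockwise from above) by its peg until the lug is held firmly but not hard against the rubber stop, pushing the peg for half a second with about 12 N more than it took to turn. Then fold the pawl back down onto the teeth and let go, leaving the wheel at the stop. Never force the wheel against the engaged pawl, and leave the other things on the table where they are.

Things in the scene. Friction and masses are not known exactly. Their poses are not given: they have to be found in the camera images.
- press: Small iron print press, fixed to the table, foot 190 x 230 mm, round head flange (224 mm) with its top at 130 mm. Origin under its centre at table height, z up; the vertical axis of the wheel passes through it. Its x axis points away from its front, y to its left. Press and so all its parts are turned by its yaw
- wheel: Flat steel wheel on top of the press, 172 mm across, disc top 150 mm above the table; 15 ratchet teeth 9 mm high stand up along its rim. Origin on the axis at table height, z up. Anticlockwise from above is backward and raises the platen (30 mm a turn); stiff, it stays where it is left: about 4 N on the peg turns it, more if the peg is gripped tightly and must twist between the fingers
- peg (a point): Upright round crank peg on the wheel, 18 mm thick, 75 mm tall (150 to 225 mm above the table), 52 mm from the wheel axis. The point lies on the peg's axis, 20 mm below its top. To be turned backward by 55 to 150 degrees
- lug_face (a point): Leading (anticlockwise) face of the lug that juts 16 mm from the wheel's edge, 45 degrees clockwise of the peg as seen from above: the face that meets the stop. The point lies 96 mm from the wheel axis
- stop: Iron clamp with a 6 mm rubber face on the rim of the press head, beside the wheel's edge, clamped at another angle each time. Origin on the wheel axis at table height, z up
- stop_face (a point): Middle of the rubber face of the stop, 96 mm from the wheel axis. The wheel is at its stop when lug_face meets it. The rubber is firm (it gives less than 1 mm). Whatever the push on the peg exceeds the push that turned the wheel freely arrives here about halved
- pivot (a point): Middle of the pawl's hinge pin, 170 mm above the table, in a fork 26 mm wide outside the wheel's edge, at 55 mm back and 76 mm left of the wheel axis in the press's frame (x -0.055, y 0.076). The pin lies along the press's y axis
- ball (a point): Centre of the black ball knob, 16 mm across, on a stem 8 mm thick that stands up from the pawl's free end, 59 mm from the pivot. Pawl down: 48 mm from the pivot along the press's +x and 34 mm above it. Fully back: 46 mm along -x and 37 mm above it. It moves in the upright plane through the pivot along the press's x
- pawl (a joint): Angle of the steel pawl (bar 62 x 12 x 10 mm, a toe down at its end) about its pin, rad: 0 level with its toe in a gap between teeth, up to 0.19 on a tooth's crest. It grows as the free end lifts up and over, to 1.85 where it rests leaning back. It falls by its weight: back down when let go below about 1.3, over to its rest beyond. Down, it bars backward turning
- board: Bystander: light wooden game board 260 x 240 x 18 mm with small wooden pieces fixed on it. Origin under its centre
- case: Bystander: open white plastic case 90 x 190 x 35 mm. Origin under its centre
- spray: Bystander: clear bottle with a white cap, 56 mm thick, 150 mm tall. Origin under its centre
- blank: Bystander: wood block with a sheet of paper on top, 90 x 70 x 20 mm. Origin under its centre

How it is judged:
On the way, in this order (a step that is already met when the one before it is completed fails the run):
1. the pawl is flipped up and over, clear of the teeth (past 92 degrees) (value of joint pawl above 1.6 rad), for 0.2 s.
2. with the pawl still clear, the wheel's lug is pressed against the rubber stop with more than 3.5 N at the stop (about 6.5 N on the peg beyond what turns the wheel) (value of joint pawl above 1.4 rad and contact force between wheel and stop above 3.5 N), for 0.3 s.
At the end, for the whole second after the job is handed in: The pawl lies down on the teeth (less than 0.25 rad), the wheel's lug stands within 5 mm of the rubber stop, and the wheel is at rest (value of joint pawl below 0.25 rad and distance between lug_face and stop_face below 0.005 m and angular speed of wheel below 0.05 rad/s); the robot touches nothing.
It fails at once if the lug is driven against the stop with more than 15 N at the stop (about 27 N on the peg beyond what turns the wheel) (contact force between wheel and stop above 15 N).
It fails at once if the wheel and the pawl are forced against each other with more than 20 N (contact force between wheel and pawl above 20 N).
It fails at once if a bystander (game board, white case, bottle, wood block) is moved more than 30 mm (distance of any of board, case, spray, blank from where it was at the start of the episode above 0.03 m).
It also fails if it takes over 72 s, if anything falls off the work surface, if the arm or the gripper's body presses on something with over 40 N, if the wrist force passes 120 N, or if a joint passes its speed limit or range.

## Working session

There is one attempt and no reset: what is moved stays moved. The work goes in short steps, Python scripts to look and compute and a shell command to move; the robot and the scene stay as the last step left them, time stands still between calls to the robot, and variables do not carry over. Pictures are saved under pics/ and viewed, at most 10 in all, crops included, and the job is handed in when it is done.

```bash
mkdir -p pics
python3 - <<'E'
from station import *
import cv2
for n in("scene","top"):
    im=snapshot(n); cv2.imwrite(f"pics/{n}0.png",cv2.resize(im[:,:,::-1],(800,600),interpolation=cv2.INTER_CUBIC))
    cv2.imwrite(f"pics/raw_{n}0.png",im[:,:,::-1])
    print(camera_params(n))
s=sense();print(s,pinch_z)
E
```

```text
{'fx': 354.5694235498042, 'fy': 354.5694235498042, 'cx': 252.13713643453352, 'cy': 187.7494411979411, 'k1': -0.07951079203782109, 'world_to_cam': array([[ 0.79541744,  0.60578786, -0.01822559, -0.49191269],
       [ 0.34570899, -0.47821556, -0.80733832, -0.10786965],
       [-0.49779151,  0.63587023, -0.58980731,  1.2789974 ],
       [ 0.        ,  0.        ,  0.        ,  1.        ]])}
{'fx': 391.2075212080928, 'fy': 391.2075212080928, 'cx': 253.28765369755317, 'cy': 196.37165343168044, 'k1': -0.11040115419703694, 'world_to_cam': array([[ 1.00993810e-02, -9.99945830e-01, -2.51768223e-03,
        -5.14119443e-05],
       [-9.92057218e-01, -9.70394049e-03, -1.25412561e-01,
         6.39622815e-01],
       [ 1.25381336e-01,  3.76427407e-03, -9.92101482e-01,
         1.11235025e+00],
       [ 0.00000000e+00,  0.00000000e+00,  0.00000000e+00,
         1.00000000e+00]])}
{'t': 0.1, 'q': array([ 1.01349406e+00,  5.28405105e-01,  1.43381510e+00,  3.23147748e-05,
        1.18139641e+00, -1.78524102e-01]), 'qd': array([-0.00070045, -0.0022433 , -0.00323453, -0.00042981,  0.00081264,
        0.00043284]), 'tau': array([-4.32771740e-04, -4.43306530e+01, -1.78587466e+01, -3.06814709e-04,
        3.89715671e-03, -3.62398367e-06]), 'tcp_pos': array([0.23073756, 0.58013461, 0.23039885]), 'tool_rot': array([ 1.88264877e-01,  9.82117769e-01, -9.38886352e-04, -3.77920400e-04]), 'force': array([0.83100071, 0.00580926, 0.43905346]), 'ft_torque': array([-0.02843066,  0.04712636,  0.0441776 ]), 'gripper_force': 0.0, 'finger_gap': 1.000401816214758} 0.0187
```

View pics/scene0.png

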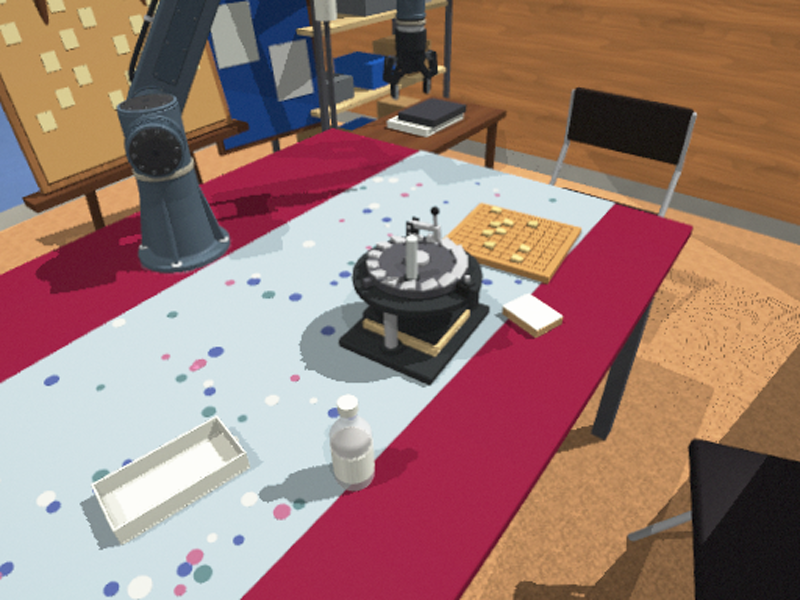

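View pics/top0.png

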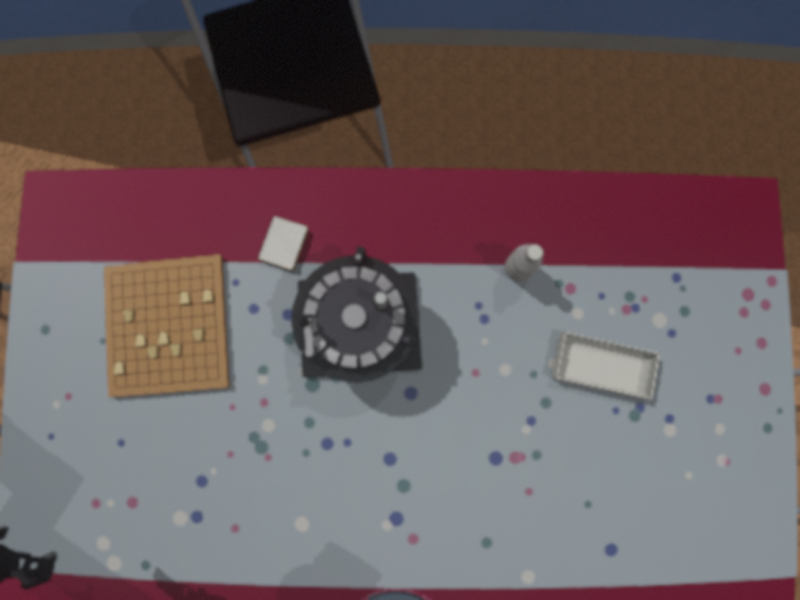

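The scene view shows the press in the middle: peg near (411,255), ball near (435,212). The top view shows wheel hub near (354,316), peg top near (380,298), pawl on the left near (309,335), stop perhaps at (360,257). I'll enlarge both.

Run:
```python
import cv2
im=cv2.imread("pics/raw_top0.png")[150:255,175:285]   # x6 
cv2.imwrite("pics/ct.png",cv2.resize(im,None,fx=5.5,fy=5.5,interpolation=cv2.INTER_CUBIC))
im=cv2.imread("pics/raw_scene0.png")[120:250,205:325]
cv2.imwrite("pics/cs.png",cv2.resize(im,None,fx=4.5,fy=4.5,interpolation=cv2.INTER_CUBIC))
```

```text
(no output)
```

View pics/ct.png

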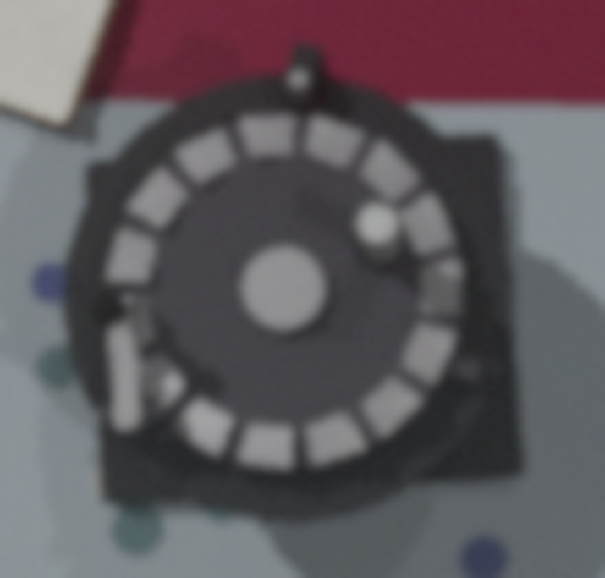

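View pics/cs.png

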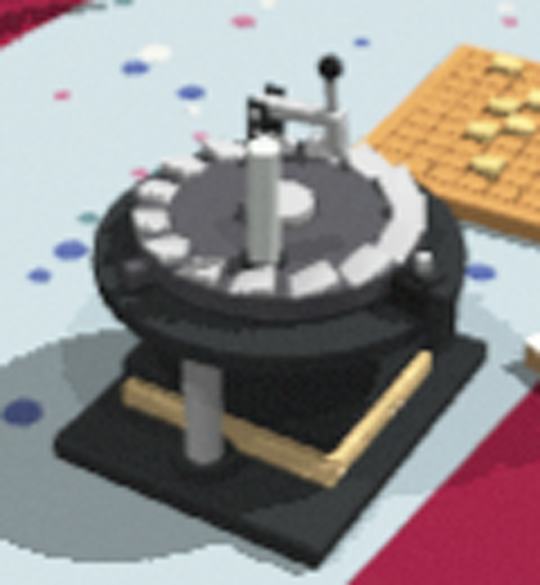

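The top crop shows hub centre (283,288), peg top (377,224), pawl bar (122,375) with the ball about (118,304), stop (303,75) and lug about (470,370). The scene crop shows ball (330,67), peg top (263,147), hub (290,200), stop bolt (424,262) and lug (130,270).

```bash
cat > h.py <<'E'
import numpy as np, cv2
from station import *
from scipy.spatial.transform import Rotation as R
T=lambda x,y:(x/5.5+175,y/5.5+150)
S=lambda x,y:(x/4.5+205,y/4.5+120)
def ray(n,p):
    c=camera_params(n);K=np.array([[c['fx'],0,c['cx']],[0,c['fy'],c['cy']],[0,0,1.]])
    u=cv2.undistortPoints(np.array([[p]],float),K,np.array([c['k1'],0,0,0,0]))[0,0]
    M=c['world_to_cam'];d=M[:3,:3].T@np.r_[u,1];o=-M[:3,:3].T@M[:3,3];return o,d/np.linalg.norm(d)
def atz(n,p,z):
    o,d=ray(n,p);return o+d*(z-o[2])/d[2]
def tri(a,b):
    (o1,d1),(o2,d2)=ray('top',a),ray('scene',b)
    s=np.linalg.lstsq(np.c_[d1,-d2],o2-o1,rcond=None)[0]
    p,q=o1+s[0]*d1,o2+s[1]*d2;return (p+q)/2,np.linalg.norm(p-q)
def proj(n,P):
    c=camera_params(n);M=c['world_to_cam'];p=M[:3,:3]@P+M[:3,3];u=p[:2]/p[2];u=u*(1+c['k1']*(u@u))
    return u*[c['fx'],c['fy']]+[c['cx'],c['cy']]
E
python3 - <<'E'
from h import *
np.set_printoptions(precision=4,suppress=True)
for n,a,b in(("hub",(283,288),(290,200)),("peg",(377,224),(263,147)),("ball",(118,304),(330,67))):
    print(n,tri(T(*a),S(*b)),atz('top',T(*a),{'hub':.155,'peg':.225,'ball':.204}[n]),atz('scene',S(*b),{'hub':.155,'peg':.225,'ball':.204}[n]))
c=[atz('top',T(*p),.012)[:2] for p in((497,140),(522,470),(105,500))]
print("foot",c,"yaw",np.degrees(np.arctan2(*(c[0]-c[1])[::-1])),np.degrees(np.arctan2(*(c[2]-c[1])[::-1]))-90)
c=[atz('scene',S(*p),.012)[:2] for p in((57,445),(315,562),(485,345))]
print("foot",c,np.degrees(np.arctan2(*(c[1]-c[0])[::-1])),np.degrees(np.arctan2(*(c[2]-c[1])[::-1]))-90)
print("stop",atz('top',T(303,75),.16),atz('scene',S(424,262),.16),"lug",atz('top',T(470,368),.145),atz('scene',S(130,270),.145))
print("peg base",atz('scene',S(262,262),.15))
E
```

```text
hub (array([0.6122, 0.0799, 0.1563]), np.float64(0.01006711622688104)) [0.6084 0.0767 0.155 ] [0.6143 0.0856 0.155 ]
peg (array([0.6318, 0.0311, 0.2228]), np.float64(0.0036389813787031083)) [0.6301 0.0299 0.225 ] [0.6352 0.0295 0.225 ]
ball (array([0.5959, 0.1494, 0.2092]), np.float64(0.0038879933983210833)) [0.5949 0.1489 0.204 ] [0.5916 0.1594 0.204 ]
foot [array([ 0.7076, -0.0297]), array([ 0.5261, -0.0444]), array([0.5072, 0.182 ])] yaw 4.63807910746785 4.750772160970854
foot [array([ 0.5309, -0.0424]), array([ 0.7154, -0.0313]), array([0.6935, 0.2   ])] 3.42453784977558 5.390625693646271
stop [0.7119 0.0687 0.16  ] [0.7147 0.0701 0.16  ] lug [ 0.5715 -0.0137  0.145 ] [ 0.5743 -0.0141  0.145 ]
peg base [0.6342 0.0299 0.15  ]
```

Estimates agree: the press is at about (0.610, 0.077) with yaw 4.6°, the ball at (0.597, 0.151, 0.205), and the peg at −65° (rotation about the axis). The lug face is at −110° and the stop is at about −12°. Next I move above the ball.

```bash
python3 -m handwheel '[[[0,0,-8.8,0,0,-0.023,1],[0,0,-8.8,0,0,-0.023,1],[0,0,-8.7,0,0,-0.023,1],[0,0,0,-0.033,-0.0456,0,1],[0,0,0,-0.033,-0.0456,0,1],[0,0,0,-0.033,-0.0456,0,1],[0,0,0,-0.033,-0.0456,0,1],[0,0,0,-0.033,-0.0456,0,1],[0,0,0,-0.033,-0.0456,0,1],[0,0,0,-0.033,-0.0456,0,1],[0,0,0,-0.033,-0.0456,0,1],[0,0,0,-0.033,-0.0456,0,1],[0,0,0,-0.033,-0.0456,0,1],[0,0,0,0,0,0,1],[0,0,0,0,0,0,1]]]'
python3 - <<'E'
from h import *
s=sense();r=R.from_quat(s['tool_rot']);m=r.as_matrix()
print(s['tcp_pos'],s['q'].round(3),m.round(3),m.T@(np.array([.597,.151,.205+.0187*-1])-s['tcp_pos']))
E
```

```text
t: 1.98
tcp_pos: [0.5958, 0.1527, 0.2996]
tool_rot: [-0.04, 0.999, 0.0, -0.001]
force: [0.8, 0.1, -0.4]
finger_gap: 0.999
gripper_force: 0.0
[0.59576035 0.15269684 0.29957461] [ 6.900e-02  4.480e-01  1.375e+00  1.000e-03  1.322e+00 -1.581e+00] [[-0.997 -0.08  -0.002]
 [-0.08   0.997  0.   ]
 [ 0.002  0.001 -1.   ]] [-0.00135322 -0.00186544  0.11327066]
```

```bash
python3 -m handwheel '[[[0,0,0,-0.001,-0.002,0.036,1],[0,0,0,0,0,0.038,1],[0,0,0,0,0,0.038,1],[0,0,0,0,0,0,1],[0,0,0,0,0,0,0.4],[0,0,0,0,0,0,0.4],[0,0,0,0,0,0,0.4],[0,0,0,0,0,0,0.4],[0,0,0,0,0,0,0.4]]]' 20
python3 - <<'E'
from h import *
im=snapshot('scene')[120:250,205:325,::-1];im2=snapshot('top')[150:255,175:285,::-1]
f=lambda i:cv2.resize(i,(400,420),interpolation=cv2.INTER_CUBIC)
cv2.imwrite("pics/a.png",np.hstack([f(im),f(im2)]))
print(sense()['tcp_pos'],sense()['force'])
E
```

```text
t: 3.1
tcp_pos: [0.5978, 0.1506, 0.1886]
tool_rot: [-0.04, 0.999, -0.0, 0.0]
force: [-0.7, -0.7, -0.2]
finger_gap: 0.399
gripper_force: 0.0
[0.59775978 0.15060452 0.18838606] [-0.11857258  0.20324928 -0.31796755]
```

View pics/a.png

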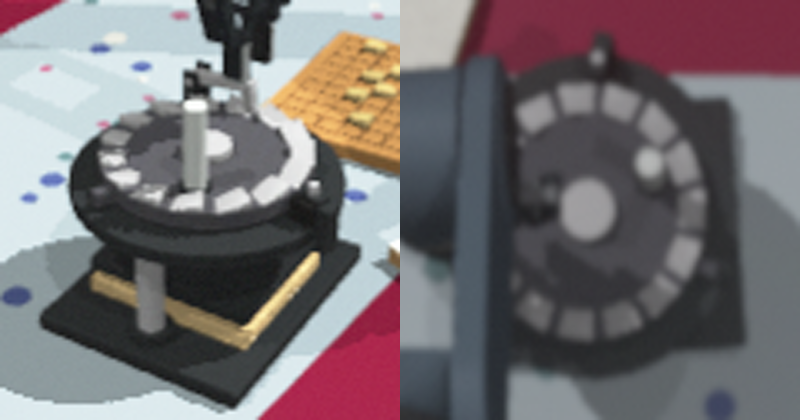

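The scene view shows the fingers straddling the stem and ball at about (245,60), with the stem visible below between them. I'll close lightly.

```bash
python3 -m handwheel '[[[0,0,0,0,0,0,0.1],[0,0,0,0,0,0,0.1],[0,0,0,0,0,0,0.1],[0,0,0,0,0,0,0.1]]]' 20
```

```text
t: 3.7
tcp_pos: [0.5976, 0.1527, 0.1884]
tool_rot: [-0.04, 0.999, 0.002, 0.0]
force: [0.3, 5.2, 0.3]
finger_gap: 0.167
gripper_force: 19.5
```

```bash
python3 -m handwheel '[[[0,0,0,0.0066,0.002,-0.0078,0.1],[0,0,0,0.0079,0,-0.0065,0.1],[0,0,0,0.0089,0,-0.0051,0.1],[0,0,0,0,0,0,0.1]]]' 20
```

```text
t: 4.2
tcp_pos: [0.5729, 0.1509, 0.2079]
tool_rot: [-0.04, 0.999, 0.0, -0.001]
force: [-0.4, 1.4, -2.8]
finger_gap: 0.164
gripper_force: 19.5
```

```bash
python3 -m handwheel '[[[0,0,0,0.0097,0,-0.0035,0.1],[0,0,0,0.0101,0,-0.0017,0.1],[0,0,0,0.0102,0,0,0.1],[0,0,0,0.0101,0,0.0018,0.1],[0,0,0,0.0096,0,0.0035,0.1],[0,0,0,0,0,0,0.1]]]' 20
python3 - <<'E'
from h import *
im=snapshot('scene')[100:230,205:325,::-1]
cv2.imwrite("pics/b.png",cv2.resize(im,None,fx=4,fy=4,interpolation=cv2.INTER_CUBIC))
E
```

```text
t: 4.95
tcp_pos: [0.5233, 0.1468, 0.2078]
tool_rot: [-0.04, 0.999, -0.0, -0.001]
force: [-1.7, 2.2, 3.8]
finger_gap: 0.163
gripper_force: 19.9
```

View pics/b.png

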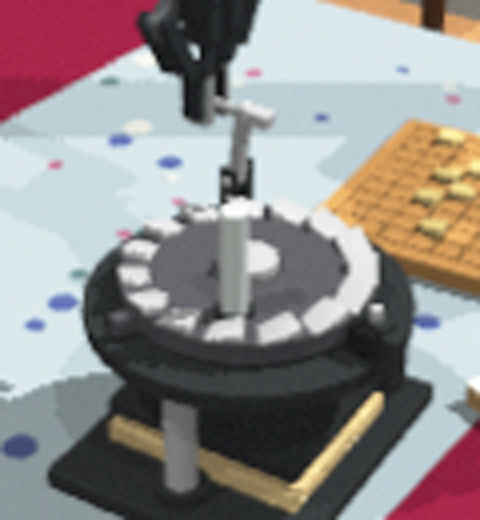

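The pawl stands up at about (245,140), with the ball held by the fingers at (205,105). I'll finish the arc, release and rise.

```bash
python3 -m handwheel '[[[0,0,0,0.0089,0,0.0052,0.1],[0,0,0,0.0078,0,0.0066,0.1],[0,0,0,0.003,0,0.0035,0.1],[0,0,0,0,0,0,0.1],[0,0,0,0,0,0,0.4],[0,0,0,0,0,0,0.4],[0,0,0,0,0,0,0.4],[0,0,0,0,0,-0.02,0.4],[0,0,0,0,0,-0.04,0.4],[0,0,0,0,0,-0.04,0.4],[0,0,0,0,0,0,0.4]]]' 20
python3 - <<'E'
from h import *
im=snapshot('scene')[100:230,205:325,::-1];im2=snapshot('top')[150:255,175:285,::-1]
f=lambda i:cv2.resize(i,(400,420),interpolation=cv2.INTER_CUBIC)
cv2.imwrite("pics/c.png",np.hstack([f(im),f(im2)]))
print(sense()['tcp_pos'],sense()['force'])
E
```

```text
t: 6.38
tcp_pos: [0.5073, 0.1453, 0.2957]
tool_rot: [-0.04, 0.999, -0.0, 0.004]
force: [-0.1, -0.2, 0.2]
finger_gap: 0.399
gripper_force: 0.0
[0.50482359 0.14513383 0.29227328] [ 0.40104954 -0.64752075 -0.42389323]
```

View pics/c.png

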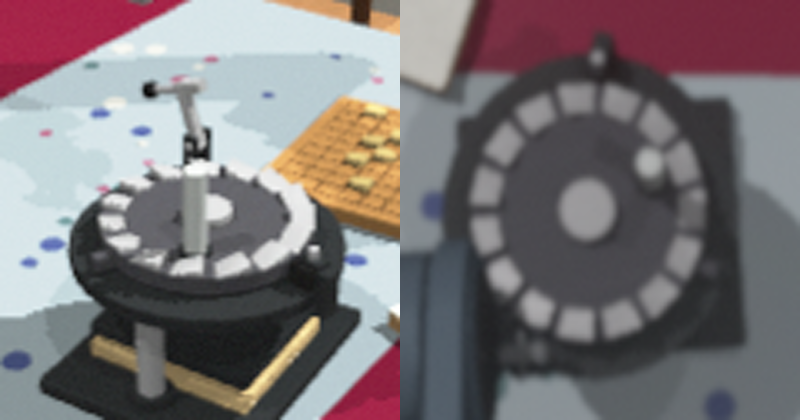

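The pawl leans back: in the left crop its ball is at (150,90) and its bar at (190,110). Top view: wheel unmoved, peg at (650,163). Next I go above the peg with tool y along the tangent (25°).

```bash
python3 -m handwheel '[[[0,0,0,-0.0294,-0.0312,-0.002,0.5],[0,0,0,-0.0294,-0.0312,0,0.5],[0,0,0,-0.0294,-0.0312,0,0.5],[0,0,0,-0.0294,-0.0312,0,0.5],[0,0,10,0,0,0,0.5],[0,0,10,0,0,0,0.5],[0,0,10,0,0,0,0.5],[0,0,10,0,0,0,0.5],[0,0,10,0,0,0,0.5],[0,0,10,0,0,0,0.5],[0,0,9.6,0,0,0,0.5],[0,0,0,0,0,0,0.5],[0,0,0,0,0,0,0.5]]]'
python3 - <<'E'
from h import *
s=sense();m=R.from_quat(s['tool_rot']).as_matrix()
print(s['tcp_pos'],s['q'].round(3),m.round(3),m.T@(np.array([.632,.030,.184])-s['tcp_pos']))
E
```

```text
t: 8.1
tcp_pos: [0.6318, 0.0303, 0.2931]
tool_rot: [0.536, 0.844, -0.001, -0.001]
force: [-0.8, -0.1, -0.6]
finger_gap: 0.502
gripper_force: 0.0
[0.63177647 0.03025522 0.29309579] [-0.129  0.479  1.337 -0.     1.327 -0.567] [[-0.425  0.905 -0.002]
 [ 0.905  0.425  0.   ]
 [ 0.001 -0.002 -1.   ]] [-0.00045149  0.00030736  0.10909495]
```

```bash
python3 -m handwheel '[[[0,0,0,0,0,0.036,0.5],[0,0,0,0,0,0.036,0.5],[0,0,0,0,0,0.036,0.5],[0,0,0,0,0,0,0.5],[0,0,0,0,0,0,0.26],[0,0,0,0,0,0,0.26],[0,0,0,0,0,0,0.26],[0,0,0,0,0,0,0.26]]]' 20
cat > st.py <<'E'
from h import *
s=sense();m=R.from_quat(s['tool_rot']).as_matrix();c=np.array([.610,.077]);d=s['tcp_pos'][:2]-c
print(s['t'],s['tcp_pos'].round(4),"r",np.hypot(*d).round(4),"th",np.degrees(np.arctan2(d[1],d[0])).round(1),"tooly",np.degrees(np.arctan2(m[1,1],m[0,1])).round(1),"Ftool",(m.T@s['force']).round(1),"F",s['force'].round(1),s['gripper_force'])
E
python3 st.py
```

```text
t: 9.1
tcp_pos: [0.6326, 0.0303, 0.1872]
tool_rot: [0.537, 0.843, 0.0, 0.001]
force: [0.5, 0.4, -0.4]
finger_gap: 0.262
gripper_force: 0.0
9.1 [0.6326 0.0303 0.1872] r 0.0519 th -64.2 tooly 25.0 Ftool [0.1 0.6 0.4] F [ 0.5  0.4 -0.4] 0.0
```

```bash
python3 -m handwheel '[[[0,0,-8,0,0.0072,0,0.26],[0,0,-8,0,0.0072,0,0.26],[0,0,-8,0,0.0072,0,0.26]]]'; python3 st.py
```

```text
t: 9.48
tcp_pos: [0.6478, 0.0415, 0.1861]
tool_rot: [0.348, 0.938, -0.002, -0.003]
force: [-4.1, -2.4, 0.6]
finger_gap: 0.258
gripper_force: 2.3
9.475 [0.6478 0.0415 0.1861] r 0.0519 th -43.2 tooly 49.3 Ftool [ 1.5 -4.5 -0.6] F [-4.1 -2.4  0.6] 2.325194478034973
```

```bash
python3 -m handwheel '[[[0,0,-8,0,0.0072,0,0.26],[0,0,-8,0,0.0072,0,0.26],[0,0,-8,0,0.0072,0,0.26],[0,0,0,0,0,0,0.26]]]'; python3 st.py
```

```text
t: 9.98
tcp_pos: [0.6613, 0.0598, 0.1861]
tool_rot: [0.148, 0.989, -0.0, -0.001]
force: [-1.6, -1.5, -0.1]
finger_gap: 0.261
gripper_force: 0.8
9.975 [0.6613 0.0598 0.1861] r 0.0541 th -18.5 tooly 72.9 Ftool [ 1.1 -1.9  0.1] F [-1.6 -1.5 -0.1] 0.797702930867672
```

```bash
python3 -m handwheel '[[[0,0,-8,0.001,0.0072,0,0.26],[0,0,-8,0.001,0.0072,0,0.26],[0,0,-8,0.0008,0.0072,0,0.26],[0,0,-8,0.0008,0.0072,0,0.26],[0,0,0,0,0,0,0.26]]]'; python3 st.py
python3 - <<'E'
from h import *
im=snapshot('scene')[100:230,205:325,::-1];im2=snapshot('top')[150:255,175:285,::-1]
f=lambda i:cv2.resize(i,(400,420),interpolation=cv2.INTER_CUBIC)
cv2.imwrite("pics/d.png",np.hstack([f(im),f(im2)]))
E
```

```text
t: 10.6
tcp_pos: [0.6622, 0.088, 0.1866]
tool_rot: [-0.129, 0.992, -0.001, 0.001]
force: [1.9, -2.6, -1.2]
finger_gap: 0.264
gripper_force: 1.4
10.6 [0.6622 0.088  0.1866] r 0.0533 th 11.9 tooly 104.8 Ftool [-1.2 -3.   1.2] F [ 1.9 -2.6 -1.2] 1.4478503912687302
```

View pics/d.png

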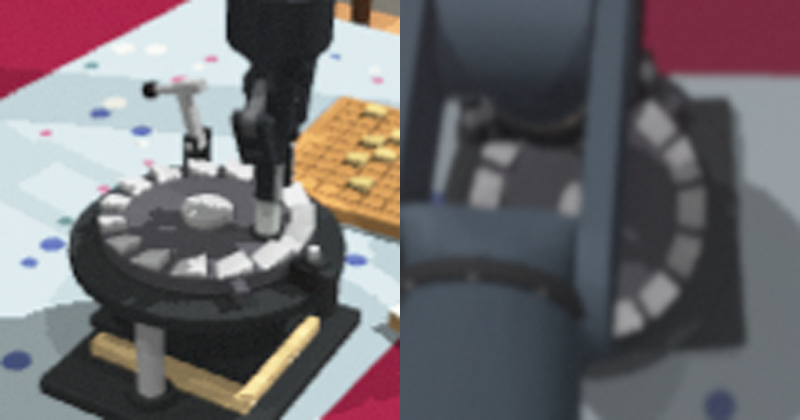

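The pawl is still back. The lug is at about (238,290) and the stop's near side at about (285,272). I'll estimate the gap left.

```bash
python3 - <<'E'
from h import *
for p in((238,290),(247,288),(285,273),(292,265),(315,250)):
    w=atz('scene',(p[0]*.3+205,p[1]*130/420+100),.145)[:2]-[.61,.077];print(p,np.hypot(*w).round(3),np.degrees(np.arctan2(w[1],w[0])).round(1))
E
cat > w.txt <<'E'
E
true
```

```text
(238, 290) 0.098 -39.8
(247, 288) 0.097 -35.7
(285, 273) 0.094 -14.7
(292, 265) 0.09 -7.5
(315, 250) 0.094 9.8
```

```bash
python3 -m handwheel '[[[0,0,-6,0.0007,0.0054,0,0.26],[0,0,-6,0.0007,0.0054,0,0.26],[0,0,0,0,0,0,0.26]]]'; python3 st.py;  python3 -m handwheel '[[[0,0,-2,0.0001,0.0018,0,0.26],[0,0,-2,0.0001,0.0018,0,0.26]]]'; python3 st.py
```

```text
t: 11.08
tcp_pos: [0.6577, 0.0981, 0.187]
tool_rot: [-0.232, 0.973, -0.001, 0.002]
force: [4.0, -2.8, 0.3]
finger_gap: 0.254
gripper_force: 1.9
11.075 [0.6577 0.0981 0.187 ] r 0.0522 th 23.9 tooly 116.9 Ftool [-2.3 -4.3 -0.3] F [ 4.  -2.8  0.3] 1.9110716879367828
t: 11.32
tcp_pos: [0.6563, 0.1008, 0.187]
tool_rot: [-0.266, 0.964, -0.001, 0.002]
force: [4.7, -2.8, -1.8]
finger_gap: 0.257
gripper_force: 2.7
11.325 [0.6563 0.1008 0.187 ] r 0.0521 th 27.2 tooly 120.9 Ftool [-2.5 -4.8  1.9] F [ 4.7 -2.8 -1.8] 2.7158477157354355
```

```bash
python3 -m handwheel '[[[0,0,-1.5,0.0001,0.0014,0,0.26],[0,0,-1.5,0.0001,0.0014,0,0.26]]]'; python3 st.py
```

```text
t: 11.58
tcp_pos: [0.655, 0.1032, 0.187]
tool_rot: [-0.291, 0.957, -0.001, 0.003]
force: [6.5, -3.1, -1.2]
finger_gap: 0.262
gripper_force: 2.8
11.575 [0.655  0.1032 0.187 ] r 0.0521 th 30.2 tooly 123.9 Ftool [-3.6 -6.2  1.2] F [ 6.5 -3.1 -1.2] 2.794536128640175
```

```bash
python3 -m handwheel '[[[0,0,-1.5,-0.0005,0.0014,0,0.26],[0,0,-1,-0.0005,0.001,0,0.26]]]'; python3 st.py
```

```text
t: 11.82
tcp_pos: [0.6537, 0.1057, 0.187]
tool_rot: [-0.312, 0.95, -0.001, 0.001]
force: [4.0, -4.1, -0.3]
finger_gap: 0.261
gripper_force: 2.4
11.825 [0.6537 0.1057 0.187 ] r 0.0523 th 33.4 tooly 126.4 Ftool [-0.8 -5.7  0.3] F [ 4.  -4.1 -0.3] 2.406778112053871
```

```bash
python3 -m handwheel '[[[0,0,-1.2,0,0.001,0,0.26],[0,0,-1.2,0,0.001,0,0.26]]]'; python3 st.py
```

```text
t: 12.08
tcp_pos: [0.6525, 0.1074, 0.187]
tool_rot: [-0.332, 0.943, -0.001, 0.002]
force: [5.3, -2.8, -0.8]
finger_gap: 0.261
gripper_force: 2.5
12.075 [0.6525 0.1074 0.187 ] r 0.0523 th 35.6 tooly 128.8 Ftool [-2.4 -5.5  0.9] F [ 5.3 -2.8 -0.8] 2.460876479744911
```

```bash
python3 -m handwheel '[[[0,0,-1.2,0,0.001,0,0.26],[0,0,-1.2,0,0.001,0,0.26]]]'; python3 st.py
```

```text
t: 12.32
tcp_pos: [0.6513, 0.109, 0.187]
tool_rot: [-0.352, 0.936, -0.001, 0.002]
force: [4.3, -2.6, -0.8]
finger_gap: 0.261
gripper_force: 2.5
12.325 [0.6513 0.109  0.187 ] r 0.0523 th 37.8 tooly 131.2 Ftool [-1.5 -4.8  0.8] F [ 4.3 -2.6 -0.8] 2.474040761590004
```

```bash
python3 -m handwheel '[[[0,0,-1.2,0,0.001,0,0.26],[0,0,-1.2,0,0.001,0,0.26],[0,0,-1.2,0,0.001,0,0.26]]]'; python3 st.py
python3 - <<'E'
from h import *
im=snapshot('scene')[140:210,225:320,::-1]
cv2.imwrite("pics/e.png",cv2.resize(im,None,fx=8,fy=8,interpolation=cv2.INTER_CUBIC))
E
```

```text
t: 12.7
tcp_pos: [0.6505, 0.1093, 0.187]
tool_rot: [-0.381, 0.925, -0.003, 0.002]
force: [7.7, -8.6, -2.5]
finger_gap: 0.26
gripper_force: 5.5
12.7 [0.6505 0.1093 0.187 ] r 0.0518 th 38.6 tooly 134.8 Ftool [  0.6 -11.5   2.6] F [ 7.7 -8.6 -2.5] 5.526681840419769
```

View pics/e.png

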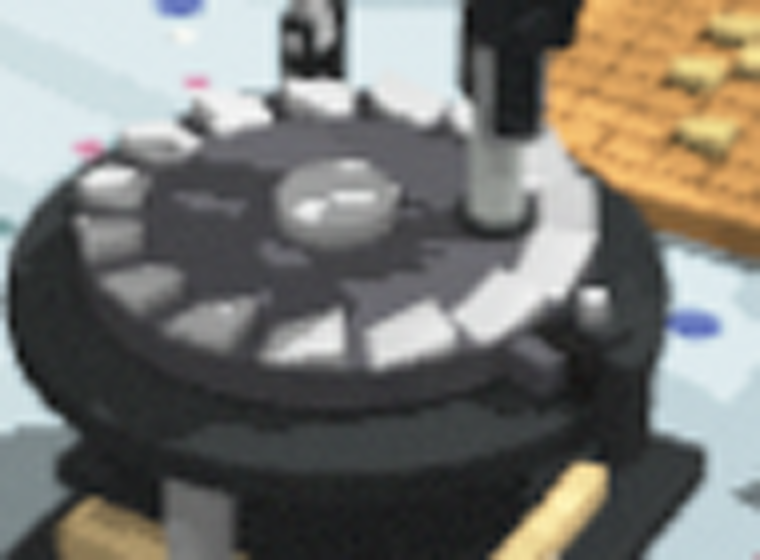

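The lug at (535,360) meets the stop at (580,345), and the force has risen to 11.5 N against about 5 N free. I'll add about 5.5 N and hold.

```bash
python3 -m handwheel '[[[0,0,0,0,0.001,0,0.26],[0,0,0,0,0.0005,0,0.26]]]'; python3 st.py
```

```text
t: 13.0
tcp_pos: [0.6505, 0.1093, 0.187]
tool_rot: [-0.381, 0.925, -0.004, 0.003]
force: [9.4, -9.4, -3.9]
finger_gap: 0.262
gripper_force: 6.7
13.0 [0.6505 0.1093 0.187 ] r 0.0518 th 38.6 tooly 134.7 Ftool [ -0.  -13.2   4.1] F [ 9.4 -9.4 -3.9] 6.725062429904938
```

```bash
python3 -m handwheel '[[[0,0,0,0,0.001,0,0.26],[0,0,0,0,0.001,0,0.26],[0,0,0,0,0.0005,0,0.26]]]'; python3 st.py
```

```text
t: 13.38
tcp_pos: [0.6505, 0.1094, 0.187]
tool_rot: [-0.381, 0.925, -0.006, 0.004]
force: [12.6, -13.7, -6.7]
finger_gap: 0.259
gripper_force: 9.3
13.375 [0.6505 0.1094 0.187 ] r 0.0518 th 38.6 tooly 134.7 Ftool [  0.7 -18.6   7. ] F [ 12.6 -13.7  -6.7] 9.30714726448059
```

```bash
python3 -m handwheel '[[[0,0,0,0,0,0,0.26],[0,0,0,0,0,0,0.26],[0,0,0,0,0,0,0.26],[0,0,0,0,0,0,0.26],[0,0,0,0,0,0,0.26],[0,0,0,0,0,0,0.26]]]'; python3 st.py
```

```text
t: 14.12
tcp_pos: [0.6505, 0.1093, 0.187]
tool_rot: [-0.38, 0.925, -0.006, 0.004]
force: [12.2, -12.8, -6.2]
finger_gap: 0.262
gripper_force: 8.9
14.125 [0.6505 0.1093 0.187 ] r 0.0518 th 38.6 tooly 134.7 Ftool [  0.4 -17.6   6.4] F [ 12.2 -12.8  -6.2] 8.906542360782623
```

```bash
python3 -m handwheel '[[[0,0,0,0,-0.002,0,0.35],[0,0,0,0,-0.002,0,0.45],[0,0,0,0,-0.001,0,0.5],[0,0,0,0,0,0,0.5],[0,0,0,0,0,0,0.5],[0,0,0,0,0,-0.03,0.5],[0,0,0,0,0,-0.04,0.5],[0,0,0,0,0,-0.04,0.5],[0,0,0,0,0,0,0.5],[0,0,0,0,0,0,0.5]]]'; python3 st.py
```

```text
t: 15.38
tcp_pos: [0.6476, 0.1112, 0.2956]
tool_rot: [-0.382, 0.924, 0.0, -0.001]
force: [0.1, -0.1, 0.1]
finger_gap: 0.5
gripper_force: 0.0
15.375 [0.6476 0.1112 0.2956] r 0.0509 th 42.3 tooly 134.9 Ftool [-0.  -0.2 -0.1] F [ 0.1 -0.1  0.1] 0.0
```

```bash
python3 -m handwheel '[[[0,0,10,0,0,0,0.5],[0,0,10,0,0,0,0.5],[0,0,10,0,0,0,0.5],[0,0,10.2,0,0,0,0.5],[0,0,0,0.0472,0.0149,0,0.5],[0,0,0,0.0472,0.0149,0,0.5],[0,0,0,0.0472,0.0149,0,0.5],[0,0,0,0,0,0,0.5],[0,0,0,0,0,0,0.5],[0,0,0,0,0,0,0.5]]]'; python3 st.py
python3 - <<'E'
from h import *
s=sense();m=R.from_quat(s['tool_rot']).as_matrix();print(m.T@(np.array([.503,.1445,.189])-s['tcp_pos']))
im=snapshot('scene')[100:220,205:325,::-1]
cv2.imwrite("pics/g.png",cv2.resize(im,None,fx=5,fy=5,interpolation=cv2.INTER_CUBIC))
E
```

```text
t: 16.62
tcp_pos: [0.5048, 0.1437, 0.2958]
tool_rot: [-0.041, 0.999, -0.0, 0.0]
force: [0.6, -0.5, -0.2]
finger_gap: 0.497
gripper_force: 0.0
16.625 [0.5048 0.1437 0.2958] r 0.1245 th 147.6 tooly 94.7 Ftool [-0.6 -0.5  0.2] F [ 0.6 -0.5 -0.2] 0.0
[0.00177963 0.00097613 0.10682569]
```

View pics/g.png

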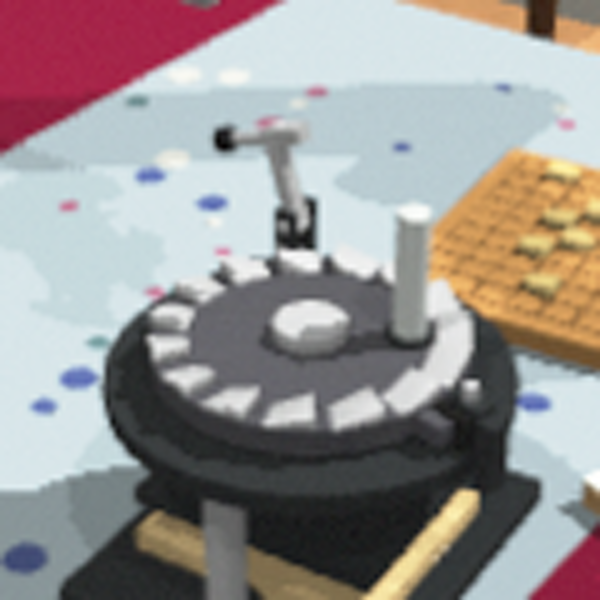

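The wheel stands at the stop with the lug at (430,428), and the pawl's ball is at (225,138). Next I descend and grip the ball.

```bash
python3 - <<'E'
from h import *
print(atz('scene',(225/5+205,138/5+100),.207), proj('scene',np.array([.503,.1445,.207])))
E
python3 -m handwheel '[[[0,0,0,0.002,0.001,0.036,0.45],[0,0,0,0,0,0.036,0.45],[0,0,0,0,0,0.035,0.45],[0,0,0,0,0,0,0.45],[0,0,0,0,0,0,0.1],[0,0,0,0,0,0,0.1],[0,0,0,0,0,0,0.1],[0,0,0,0,0,0,0.1],[0,0,0,0,0,0,0.1],[0,0,0,0,0,0,0.1]]]' 20; python3 st.py
```

```text
[0.50524575 0.14489836 0.207     ] [249.28346117 127.44535847]
t: 17.92
tcp_pos: [0.5029, 0.1451, 0.1903]
tool_rot: [-0.041, 0.999, 0.0, 0.002]
force: [2.2, 2.6, 5.7]
finger_gap: 0.161
gripper_force: 19.8
17.925 [0.5029 0.1451 0.1903] r 0.1269 th 147.6 tooly 94.7 Ftool [-2.4  2.4 -5.7] F [2.2 2.6 5.7] 19.836918711662292
```

```bash
python3 -m handwheel '[[[0,0,0,-0.0039,0,-0.0044,0.1],[0,0,0,-0.0078,0,-0.0066,0.1],[0,0,0,-0.0089,0,-0.0052,0.1],[0,0,0,-0.0096,0,-0.0035,0.1],[0,0,0,-0.0101,0,-0.0018,0.1],[0,0,0,0,0,0,0.1]]]'; python3 st.py
```

```text
t: 18.68
tcp_pos: [0.5432, 0.1484, 0.2113]
tool_rot: [-0.041, 0.999, 0.0, 0.001]
force: [-1.0, 3.0, 2.9]
finger_gap: 0.164
gripper_force: 20.2
18.675 [0.5432 0.1484 0.2113] r 0.0978 th 133.1 tooly 94.7 Ftool [ 0.7  3.1 -2.9] F [-1.   3.   2.9] 20.175540447235107
```

```bash
python3 -m handwheel '[[[0,0,0,-0.0102,0,0,0.1],[0,0,0,-0.0101,0,0.0017,0.1],[0,0,0,-0.0097,0,0.0035,0.1],[0,0,0,-0.0089,0,0.0051,0.1],[0,0,0,-0.0065,0,0.0053,0.1],[0,0,0,0,0,0,0.1]]]'; python3 st.py
```

```text
t: 19.42
tcp_pos: [0.5883, 0.152, 0.1948]
tool_rot: [-0.041, 0.999, 0.0, 0.001]
force: [3.1, 4.2, 2.9]
finger_gap: 0.166
gripper_force: 21.0
19.425 [0.5883 0.152  0.1948] r 0.0781 th 106.2 tooly 94.7 Ftool [-3.5  4.  -2.9] F [3.1 4.2 2.9] 20.990885496139526
```

```bash
python3 -m handwheel '[[[0,0,0,0,0,0,0.45],[0,0,0,0,0,0,0.45],[0,0,0,0,0,0,0.45],[0,0,0,0,0,0,0.45],[0,0,0,0,0,-0.03,0.45],[0,0,0,0,0,-0.04,0.45],[0,0,0,0,0,-0.04,0.45],[0,0,0,0.03,0.03,-0.02,0.45],[0,0,0,0.05,0.03,0,0.45],[0,0,0,0.05,0.03,0,0.45],[0,0,0,0,0,0,0.45],[0,0,0,0,0,0,0.45]]]'; python3 st.py
python3 - <<'E'
from h import *
a=snapshot('scene');cv2.imwrite("pics/final.png",a[:,:,::-1])
b=cv2.imread("pics/raw_scene0.png")[:,:,::-1]
g=lambda i:i[120:165,252:292].astype(int).sum(2)
np.set_printoptions(linewidth=250)
# dark ball: predicted pixels for pawl angles, and darkness there
p=np.array([.549,.148,.17]);x=np.array([.9968,.0802,0])
for q in(0,.1,.19,.3,.5,1.85):
    f=.616+q;P=p+x*.0588*np.cos(f)+np.array([0,0,.0588*np.sin(f)]);u,v=proj('scene',P).round().astype(int)
    print(q,(u,v),"now",a[v-1:v+2,u-1:u+2].mean().round(),"start",b[v-1:v+2,u-1:u+2].mean().round())
def ball(i):
    c=(i[110:150,245:295].max(2)<60).astype(np.uint8);n,_,st,ce=cv2.connectedComponentsWithStats(c)
    return [(tuple((ce[k]+[245,110]).round(1)),int(st[k,4])) for k in range(1,n) if st[k,4]>4]
print("now",ball(a),"start",ball(b))
E
```

```text
t: 20.92
tcp_pos: [0.4507, 0.2309, 0.3257]
tool_rot: [-0.041, 0.999, -0.0, 0.001]
force: [1.0, 0.3, -0.2]
finger_gap: 0.448
gripper_force: 0.0
20.925 [0.4507 0.2309 0.3257] r 0.2215 th 136.0 tooly 94.7 Ftool [-1.   0.2  0.2] F [ 1.   0.3 -0.2] 0.0
0 (np.int64(278), np.int64(136)) now 28.0 start 43.0
0.1 (np.int64(277), np.int64(135)) now 46.0 start 35.0
0.19 (np.int64(276), np.int64(133)) now 149.0 start 122.0
0.3 (np.int64(275), np.int64(131)) now 199.0 start 218.0
0.5 (np.int64(271), np.int64(128)) now 198.0 start 224.0
1.85 (np.int64(249), np.int64(128)) now 225.0 start 224.0
now [((np.float64(278.3), np.float64(135.5)), 14), ((np.float64(263.4), np.float64(146.8)), 23)] start [((np.float64(277.6), np.float64(134.8)), 14), ((np.float64(263.4), np.float64(146.2)), 19)]
```

The ball's dark blob is at (278.3,135.5), i.e. the pawl-down position. I'll check numerically that the wheel has not moved since the pushing, using the difference against the earlier crop.

Run:
```python
from h import *
g=cv2.resize(cv2.imread("pics/g.png"),(120,120),interpolation=cv2.INTER_AREA).astype(np.float32)
f=cv2.imread("pics/final.png")[100:220,205:325].astype(np.float32)
gray=lambda i:cv2.cvtColor(i,cv2.COLOR_BGR2GRAY)
for n,(x0,x1,y0,y1) in dict(peg=(74,92,38,72),front_teeth=(30,90,72,90),lug=(80,100,74,92)).items():
    w=cv2.createHanningWindow((x1-x0,y1-y0),cv2.CV_32F)
    print(n,cv2.phaseCorrelate(gray(g[y0:y1,x0:x1]),gray(f[y0:y1,x0:x1]),w),np.abs(g-f)[y0:y1,x0:x1].mean())
```

```text
peg ((0.16068891468600555, -0.03295215788848438), 0.9599486206784661) 8.933551
front_teeth ((-0.03623430860822552, -0.05783784343767451), 0.9966359955293161) 1.8824074
lug ((-0.04262097957498767, 0.05958813810966035), 1.0083877921104432) 2.1703703
```

The wheel has not moved, so it is still at the stop.

```bash
python3 -c "
from station import *
print(sign_off())"
```

```text
the job is handed in; nothing more can be done
None
```

The job is handed in, with no verdict shown: I flipped the pawl back, turned the wheel until its lug met the stop, pushed the peg about 13 N beyond the turning force for over half a second, then folded the pawl down; final images show the pawl on the teeth and the wheel still at the stop, with the arm clear.

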